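# Start the game clock at the wargaming table

### The job

Start the game clock: with the fingertips press the round key in the middle down and let it spring back, then press down the end of the clock's rocker bar that is on the model house's side until that end stays down, and withdraw. Press gently, leave the two square keys and the other end of the rocker alone, and do not pick up, push or knock over the house, the tree or the two small miniatures.

Things in the scene. Friction and masses are not known exactly. Their poses are not given: they have to be found in the camera images.
- clock: Grey game clock, a flat box fixed to the table, 140 (x) x 210 (y) x 45 mm high. Origin: centre of its underside, on the table; x points to its far side, y to its left, z up. Along its near edge (x = -48 mm) stand three white keys, at y = +60 (square), 0 (round) and -60 mm (square). Along its far side (x = +38 mm) runs the black rocker bar on a pivot post. Two blank flat displays lie between. The clock may be turned up to 26 degrees either way.
- rocker (a joint): Rocker angle in rad: 0 is level, positive means the left (+y of the clock) end is down, negative the right end down; stops at +0.15 and -0.15. It starts near level (within 0.03). Friction holds it where it is left; moving an end takes about 2 to 3 N, and at the stops it is rigid.
- rocker_left_pad (a point): Centre of the top face of the square pad (34 x 34 mm, 12 mm thick, black) on the rocker's left (+y) end, 70 mm from the pivot, 75 mm above the table when level; it goes down 10.5 mm from level to the stop. The pad is a sprung cap that also gives under the finger, about 1 mm for each 2.5 N and 6 mm at most, and comes back when let go. The pad's underside is about 18 mm above the top of the case when level.
- rocker_right_pad (a point): The same on the rocker's right (-y) end.
- start_key (a joint): Travel in m of the round white key, 0 up to 0.010 fully down; a spring key that takes about 5.5 N at half travel and 10.5 N to bottom, where it is rigid, and springs back.
- start_key_top (a point): Centre of the top face of the round white key, 24 mm in diameter, 59 mm above the table when up (14 mm above the case).
- left_key (a joint): Travel in m of the left square key (22 x 22 mm, same height, travel and spring as the round one, 60 mm to its left); not to be pressed.
- right_key (a joint): Travel in m of the right square key, 60 mm to the right of the round one; not to be pressed.
- house: Loose model half-timbered house, white walls and dark pitched roof, about 95 x 120 mm and 99 mm high to its chimney. Origin: centre of its underside. It stands to the left or the right of the clock (230 mm or more from the clock's centre), the tree on the other side.
- tree: Loose model fir tree on a round base 72 mm in diameter, 105 mm high. Origin: centre of its underside.
- walker: Loose four-legged walking-machine miniature on a round black base 40 mm in diameter, 44 mm high, on the robot's side of the clock. Origin: centre of its underside.
- tower: Loose round watchtower miniature on a round black base 40 mm in diameter, 52 mm high, beyond the clock's far side. Origin: centre of its underside.
Not all that is in view belongs to the job. Of the things that look like the tree, the largest one is meant.

How it is judged:
By the outcome, as a careful person would: the job done as asked, in the order asked, and still so for the second after the job is handed in, with the robot touching nothing.
It also fails if it takes over 32 s, if anything falls off the work surface, if the arm or the gripper's body presses on something with over 40 N, if the wrist force passes 120 N, or if a joint passes its speed limit or range.

### The arm

A 6-joint arm with a two-finger parallel gripper is mounted at the origin on the work surface. World frame = base frame: x ahead of the robot, y to its left, z up, the work surface at z = 0. Lengths are in m, angles in rad, forces in N, time in s.
With the tool pointing down it reaches from about 0.35 to 0.85 m from the base axis. Payload 8.1 kg.
Tool frame: the origin (TCP) lies at the very end of the fingers, on their centre line; the grasp point (between the pads) lies 19 mm behind it; z points along the fingers, y is the direction in which the jaws open and shut (so a half turn about z gives the same grasp; the last joint's range is limited). The gripper opens to 93 mm and grips with 3 to 60 N. Pads are 15 mm wide; open, the fingers measure 128 mm over their backs; the gripper's body (75 mm by 188 mm) begins 65 mm behind the grasp point.
Start: joints at [1.204, 0.13, 1.488, -0, 1.523, -0.085], TCP at [0.167, 0.576, 0.219] pointing down, gripper open.
Joint ranges: [-2.96, 2.96], [-0.89, 2.26], [0.02, 2.5], [-1.34, 4.48], [0, 2.73], [-2.66, 2.66]. Speed limits (rad/s): [2.39, 2.39, 2.79, 3.14, 3.14, 3.14].

### API

Orientations are given as a rotation vector (axis times angle).
In Python, from plant import robot gives the robot as it stands.
- The arm moves only by the shell command python3 -m pendant 'ROWS' [OPENING] [FORCE]. ROWS is JSON, a list of rows, each an object with "delta_pos": the shift along the tool's x, y, z in m, a list of three; "spin": the turn about the tool's z in rad. In form: [{"delta_pos": [dx, dy, dz], "spin": spin}, ...]. A call has 1 to 10 rows; each row is the pose to reach, as a shift and turn from the pose measured when the call began, along the tool's axes at that moment; what a row does not reach only later rows make up. A row lasts 1/10 s, in which the tool goes at most 50 mm and 8.59 degrees, less where a joint would pass 70% of its speed; a pose out of reach is approached as far as the arm can. A call with a gripper value outside its range is refused whole. OPENING is the closure, from -1 (fully open) to 1 (shut), set as the call begins (- or left out, the last holds). The fingers move at their own pace and stop on an object; FORCE is the grip in N (left out, the last holds). Time passes only in rows, so rows that repeat a pose let the fingers close. It gives the time, the measured TCP pose, the force and the opening at its end, in the units of the state.
- robot.read_state(): the state, without advancing time (a new reading comes with each control period).
- robot.read_camera(name): name is "scene" or "top" or "wrist"; returns a dict with "color" (384x512x3 uint8, blue, green, red), "camera_matrix" (3x3 intrinsics, pixels), "D" ([k1, k2, p1, p2, k3] as OpenCV has them; the pictures are not rectified), "R" (3x3) and "t" (3): a world point X has camera coordinates R X + t. Camera axes: x right, y down, z forward; pixel columns grow to the right and rows downward; lengths in m; the calibration is good to about 2 mm. A picture is of the moment at which its call begins. There is no depth.
- robot.close_job(): hands the job in, once; it reports no verdict.
Trained networks look in the newest picture that a camera, given by its name, has taken for a name from the list of things; names that differ only in an ending like _2 or _b are one class to them, and where a whole thing is asked for, a point or a joint stands for the part that bears it (a point fixed in the world has none). Each returns a list of dicts, best first, with "score" (0 to 1); they miss things now and then, are a little off and sometimes report something else, mostly with a low value. They report only what shows in the picture. A call takes as long as a camera call. They do not tell look-alikes from the thing itself.
- robot.outline_of(camera, label): "mask" (384x512 bool, what is visible of it).
- robot.mark_of(camera, label): "location" ([x, y, z] in m, in the coordinates of the camera as it stood for that picture, good to about 4 mm: a listed point, or the origin of a listed thing).
The state is a dict: "t": time; "q": joint angles; "dq": joint speeds; "joint_torque": joint torques, N m; "tool_pos": TCP position; "orientation": TCP orientation; "force": force on the tool from outside, world axes, zero at the start; "wrist_torque": the same for the moment, N m; "opening": finger opening in m.
Only numpy, scipy, OpenCV 4.12 (cv2) and the standard library are available. Lean on these libraries where they do the work, as an engineer would, in place of code of your own. Each camera call takes 0.05 s, during which the arm holds its last target.

## Working session

There is one attempt and no reset: what is moved stays moved. The work goes in short steps, Python scripts to look and compute and a shell command to move; the robot and the scene stay as the last step left them, time stands still between calls to the robot, and variables do not carry over. Pictures are saved under pics/ and viewed, and the job is handed in when it is done.

```bash
ls; mkdir -p pics
cat > h.py <<'E'
import numpy as np, cv2
from plant import robot
def snap(name,fn):
    c=robot.read_camera(name); cv2.imwrite('pics/'+fn,c['color']); return c
def w(c,p): return np.array(c['R']).T@(np.array(p)-np.array(c['t']))
def proj(c,X):
    r,_=cv2.Rodrigues(np.array(c['R'])); p,_=cv2.projectPoints(np.array(X,float).reshape(-1,3),r,np.array(c['t'],float),np.array(c['camera_matrix']),np.array(c['D'],float)); return p.reshape(-1,2)
E
python3 - <<'E'
from h import *
s=robot.read_state(); print({k:np.round(v,3) for k,v in s.items()})
for n in ['scene','top']:
    c=snap(n,n+'1.png')
    for l in ['clock','rocker_left_pad','rocker_right_pad','start_key_top','house','tree','walker','tower']:
        for m in robot.mark_of(n,l)[:4]:
            print(n,l,round(m['score'],2),np.round(w(c,m['location']),3),np.round(proj(c,w(c,m['location'])),0))
E
```

```text
pics
{'t': np.float64(0.0), 'q': array([ 1.204,  0.131,  1.489,  0.   ,  1.523, -0.085]), 'dq': array([ 0.   , -0.001,  0.   ,  0.   , -0.001, -0.001]), 'joint_torque': array([-0.0000e+00, -5.5982e+01, -4.9177e+01,  7.7000e-02,  3.5000e-02,
       -0.0000e+00]), 'tool_pos': array([0.167, 0.576, 0.218]), 'orientation': array([-4.41e-01, -3.11e+00,  3.00e-03]), 'force': array([-0.575,  0.296,  0.368]), 'wrist_torque': array([0.039, 0.048, 0.009]), 'opening': np.float64(0.093)}
scene clock 0.55 [ 0.572  0.007 -0.001] [[252. 193.]]
scene rocker_left_pad 0.67 [0.604 0.079 0.072] [[255. 205.]]
scene rocker_left_pad 0.28 [ 0.696  0.022 -0.   ] [[215. 218.]]
scene rocker_left_pad 0.22 [ 0.608 -0.06   0.074] [[227. 166.]]
scene rocker_right_pad 0.45 [ 0.607 -0.058  0.077] [[227. 166.]]
scene start_key_top 0.59 [0.524 0.007 0.058] [[267. 174.]]
scene house 0.61 [ 0.472 -0.381 -0.004] [[216.  90.]]
scene tree 0.91 [0.551 0.47  0.   ] [[362. 336.]]
scene tree 0.82 [ 0.534  0.272 -0.   ] [[319. 264.]]
scene tree 0.61 [ 0.536  0.37  -0.001] [[342. 297.]]
scene walker 0.48 [0.445 0.049 0.001] [[299. 183.]]
scene tower 0.71 [ 0.447  0.048 -0.001] [[298. 184.]]
scene tower 0.52 [0.691 0.021 0.003] [[216. 216.]]
top clock 0.81 [0.564 0.009 0.004] [[268. 199.]]
top rocker_left_pad 0.51 [0.605 0.076 0.072] [[244. 183.]]
top rocker_right_pad 0.69 [ 0.606 -0.063  0.076] [[294. 181.]]
top start_key_top 0.45 [0.52  0.005 0.06 ] [[270. 213.]]
top start_key_top 0.37 [0.608 0.076 0.073] [[245. 182.]]
top tree 0.88 [ 0.536  0.368 -0.   ] [[148. 212.]]
top tree 0.63 [0.552 0.468 0.001] [[115. 208.]]
top tree 0.47 [0.535 0.269 0.002] [[181. 212.]]
top walker 0.46 [0.447 0.042 0.001] [[258. 240.]]
top tower 0.7 [0.688 0.015 0.004] [[265. 159.]]
top tower 0.19 [0.608 0.076 0.071] [[245. 182.]]
```

Run:
```python
import cv2
a=cv2.imread('pics/scene1.png');cv2.imwrite('pics/scene1c.png',cv2.resize(a[40:380,120:460],None,fx=1.75,fy=1.75,interpolation=3))
a=cv2.imread('pics/top1.png');cv2.imwrite('pics/top1c.png',cv2.resize(a[110:300,80:400],None,fx=2.5,fy=2.5,interpolation=3))
```

```text
(no output)
```

View pics/scene1c.png

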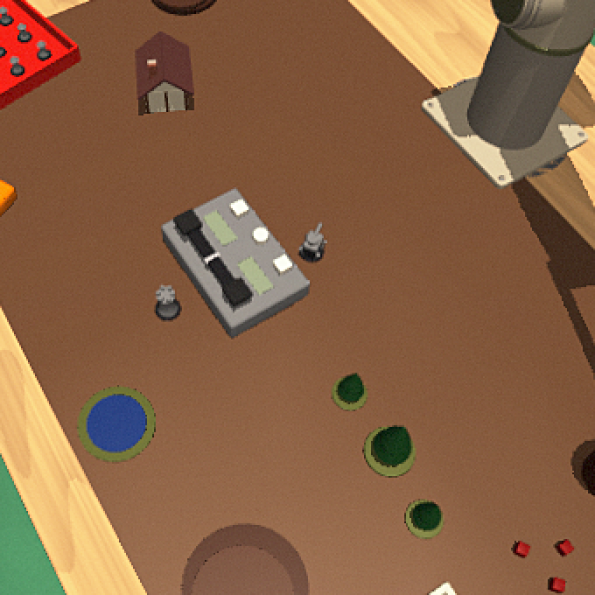

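View pics/top1c.png

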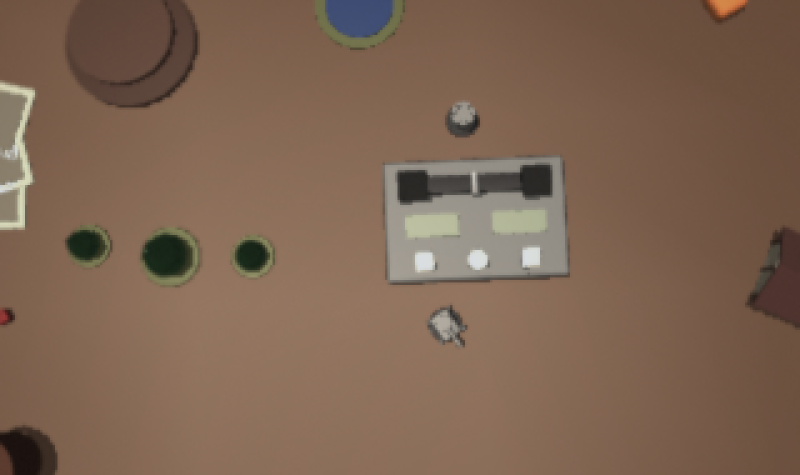

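The house stands on the clock's right (−y) side, at about (216,90) in scene. Three trees stand on the left; the largest is the middle one, at (342,297). So the rocker end to press is the right one, upper left in the scene picture at (227,166) and at (294,181) in top. Next I refine the points by fitting the clock's features in both cameras.

```bash
cat >> h.py <<'E'
def back(c,px,z):
    K=np.array(c['camera_matrix']);u=cv2.undistortPoints(np.array(px,float).reshape(-1,1,2),K,np.array(c['D'],float)).reshape(2)
    R=np.array(c['R']);d=R.T@np.array([*u,1]);o=-R.T@np.array(c['t']);return o+d*(z-o[2])/d[2]
def rel(X,spin_to=None):
    s=robot.read_state();from scipy.spatial.transform import Rotation as Ro
    R=Ro.from_rotvec(s['orientation']).as_matrix();d=R.T@(np.array(X)-s['tool_pos'])
    y=R[:,1];x=R[:,0];
    return d,R,s
E
python3 - <<'E'
from h import *
for n in ['top','scene']:
    c=robot.read_camera(n);im=c['color']
    g=im.min(axis=2); 
    m=(g>170).astype(np.uint8)
    nn,l,st,ce=cv2.connectedComponentsWithStats(m)
    for i in range(1,nn):
        p=back(c,ce[i],0.059)
        if abs(p[0]-.57)<.12 and abs(p[1])<.12: print(n,'white',st[i][4],np.round(ce[i],1),np.round(p,4))
    m=(im.max(axis=2)<45).astype(np.uint8)
    nn,l,st,ce=cv2.connectedComponentsWithStats(m)
    for i in range(1,nn):
        p=back(c,ce[i],0.075)
        if st[i][4]>15 and abs(p[0]-.57)<.12 and abs(p[1])<.12: print(n,'black',st[i],np.round(ce[i],1),np.round(p,4))
    a=cv2.resize(im[150:250,210:330] if n=='top' else im[130:240,200:310],None,fx=5,fy=5,interpolation=3); cv2.imwrite(f'pics/{n}2.png',a)
_,R,s=rel([0,0,0]);print(R.round(3))
E
```

```text
top white 5 [269. 181.] [0.612  0.0064 0.059 ]
top white 52 [291.9 212.2] [ 0.5214 -0.0555  0.059 ]
top white 54 [249.2 214.2] [0.519  0.0651 0.059 ]
top white 49 [270.6 213.3] [0.5199 0.0047 0.059 ]
top black [288 177  12  11 115] [293.7 181.8] [ 0.6057 -0.0623  0.075 ]
top black [240 179  12  11 107] [245.  184.1] [0.6028 0.0743 0.075 ]
scene white 58 [256.4 157.8] [ 0.522  -0.0508  0.059 ]
scene white 58 [268.6 173.3] [0.5204 0.0089 0.059 ]
scene white 18 [240.8 186.5] [0.604  0.0061 0.059 ]
scene white 66 [281.1 189.8] [0.5199 0.0686 0.059 ]
scene black [219 160  23  27 174] [231.4 174.4] [ 0.6109 -0.0299  0.075 ]
scene black [291 182  14   7  57] [297.1 185.2] [0.4832 0.086  0.075 ]
scene black [239 187  25  28 199] [249.6 200. ] [0.6096 0.0606 0.075 ]
[[-0.961  0.278 -0.   ]
 [ 0.278  0.961 -0.   ]
 [-0.    -0.    -1.   ]]
```

View pics/top2.png

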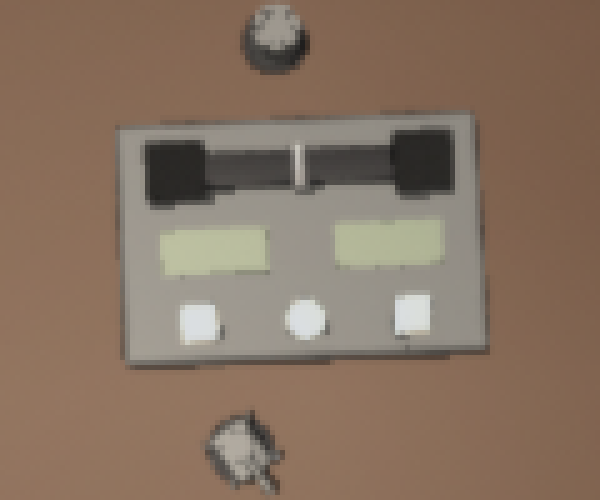

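View pics/scene2.png

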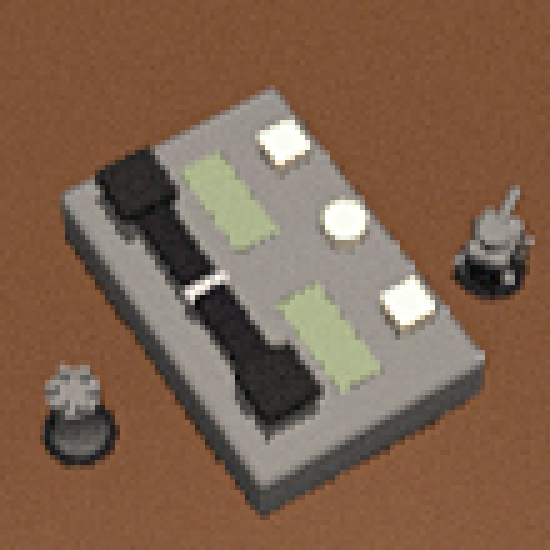

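Key at (0.520, 0.007, 0.059) and right pad at (0.6065, −0.062, 0.075). The key plus the clock offset at 1.1° yaw predicts the pad at (0.607, −0.061), so they agree. Closed fingers next, moving above the key.

```bash
python3 -m pendant '[{"delta_pos":[-0.037,-0.034,0],"spin":-0.05},{"delta_pos":[-0.074,-0.067,0],"spin":-0.1},{"delta_pos":[-0.11,-0.1,0],"spin":-0.15},{"delta_pos":[-0.148,-0.134,0],"spin":-0.2},{"delta_pos":[-0.185,-0.167,0],"spin":-0.25},{"delta_pos":[-0.22,-0.2,0],"spin":-0.3},{"delta_pos":[-0.26,-0.234,0],"spin":-0.3},{"delta_pos":[-0.296,-0.267,0],"spin":-0.3},{"delta_pos":[-0.333,-0.3,0],"spin":-0.3},{"delta_pos":[-0.37,-0.334,0],"spin":-0.3}]' 1 20
python3 - <<'E'
from h import *
d,R,s=rel([0.520,0.007,0.10]);print(d.round(4),R.round(3),s['force'].round(2))
E
```

```text
t: 2.0
tool_pos: [0.4296, 0.1518, 0.2191]
orientation: [-0.029, 3.14, 0.001]
force: [0.1, 1.4, 0.2]
opening: 0.0176
[-0.0876 -0.1464  0.1191] [[-1.    -0.018  0.001]
 [-0.018  1.     0.   ]
 [-0.001  0.    -1.   ]] [0.14 1.41 0.19]
```

```bash
python3 -m pendant '[{"delta_pos":[-0.022,-0.037,0.015],"spin":0},{"delta_pos":[-0.044,-0.074,0.03],"spin":0},{"delta_pos":[-0.066,-0.11,0.06],"spin":0},{"delta_pos":[-0.0876,-0.1464,0.09],"spin":0},{"delta_pos":[-0.0876,-0.1464,0.115],"spin":0},{"delta_pos":[-0.0876,-0.1464,0.12],"spin":0},{"delta_pos":[-0.0876,-0.1464,0.12],"spin":0},{"delta_pos":[-0.0876,-0.1464,0.12],"spin":0}]'
python3 - <<'E'
from h import *
d,R,s=rel([0.520,0.007,0.059]);print(d.round(4),s['force'].round(2))
for n in ['scene','wrist']:
    c=snap(n,n+'3.png')
    print(proj(c,[[.52,.007,.059],[.6065,-.062,.075],s['tool_pos']]).round(1))
a=cv2.imread('pics/scene3.png');cv2.imwrite('pics/scene3c.png',cv2.resize(a[100:250,190:340],None,fx=4,fy=4,interpolation=3))
E
```

```text
t: 2.8
tool_pos: [0.5206, 0.0078, 0.1007]
orientation: [-0.03, 3.138, 0.001]
force: [0.3, 0.2, 0.8]
opening: 0.0004
[ 0.0007 -0.0008  0.0417] [0.25 0.22 0.85]
[[268.4 172.8]
 [226.8 164.9]
 [268.8 164.2]]
[[254.  211.3]
 [155.5 329.9]
 [255.2 239.2]]
```

View pics/scene3c.png

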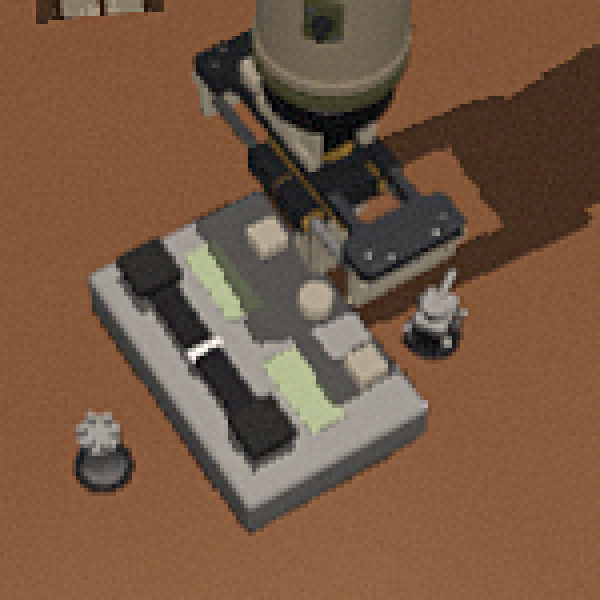

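View pics/wrist3.png

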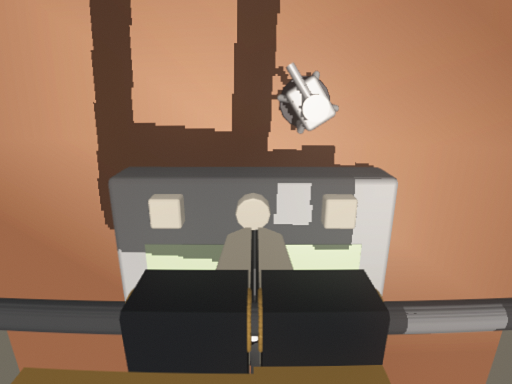

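The wrist view shows the round key at (253,212), matching the projected (254,211), with the tips centred on it. The square keys at (167,211) and (339,211) are well clear. Pressing down gently.

```bash
python3 -m pendant '[{"delta_pos":[0.0007,-0.0008,0.015],"spin":0},{"delta_pos":[0.0007,-0.0008,0.03],"spin":0},{"delta_pos":[0.0007,-0.0008,0.037],"spin":0},{"delta_pos":[0.0007,-0.0008,0.041],"spin":0},{"delta_pos":[0.0007,-0.0008,0.044],"spin":0},{"delta_pos":[0.0007,-0.0008,0.046],"spin":0},{"delta_pos":[0.0007,-0.0008,0.048],"spin":0},{"delta_pos":[0.0007,-0.0008,0.048],"spin":0},{"delta_pos":[0.0007,-0.0008,0.048],"spin":0}]'
```

```text
t: 3.8
tool_pos: [0.5205, 0.007, 0.0537]
orientation: [-0.031, 3.137, 0.0]
force: [-5.4, 0.5, 6.4]
opening: 0.0002
```

Fz 6.4 N at about 5 mm travel fits the key spring. There is some lateral friction (Fx −5.4 N), so I back it off slightly while going on.

```bash
python3 -m pendant '[{"delta_pos":[0.0,0.0,0.0015],"spin":0},{"delta_pos":[0.0,0.0,0.003],"spin":0},{"delta_pos":[0.0,0.0,0.004],"spin":0},{"delta_pos":[0.0,0.0,0.004],"spin":0}]'
```

```text
t: 4.2
tool_pos: [0.5207, 0.007, 0.0505]
orientation: [-0.031, 3.137, 0.0]
force: [-7.4, 0.4, 9.3]
opening: 0.0008
```

```bash
python3 -m pendant '[{"delta_pos":[0.0,0.0,0.001],"spin":0},{"delta_pos":[0.0,0.0,0.0015],"spin":0},{"delta_pos":[0.0,0.0,0.0015],"spin":0}]'
python3 - <<'E'
from h import *
s=robot.read_state();print(s['force'],s['tool_pos'])
c=snap('scene','scene4.png');a=c['color'];cv2.imwrite('pics/scene4c.png',cv2.resize(a[100:250,190:340],None,fx=4,fy=4,interpolation=3))
snap('wrist','wrist4.png')
E
```

```text
t: 4.5
tool_pos: [0.5207, 0.007, 0.0499]
orientation: [-0.031, 3.137, 0.0]
force: [-6.6, 0.9, 9.3]
opening: 0.0002
[-6.58718386  0.8769871   9.2502769 ] [0.52066904 0.00695921 0.04988389]
```

View pics/scene4c.png

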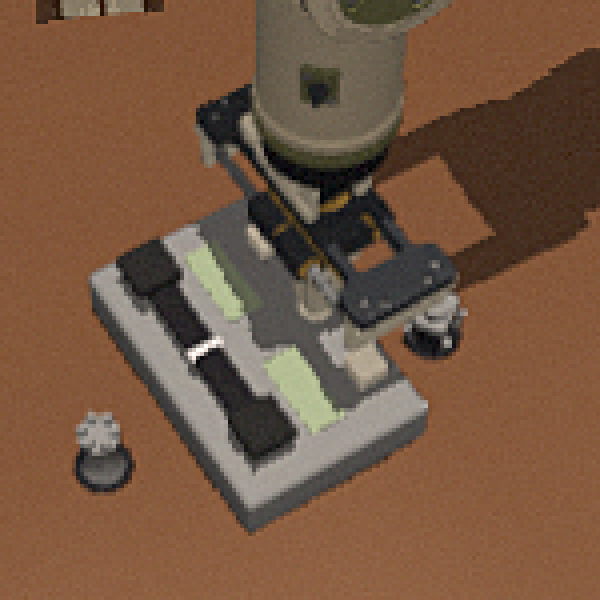

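View pics/wrist4.png

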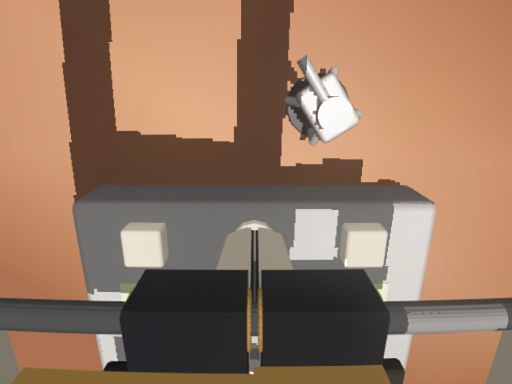

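The scene view shows the key pushed nearly flush under the fingertips, about 9 mm of travel. A slightly deeper press, then release.

```bash
python3 -m pendant '[{"delta_pos":[0.0,0.0,0.001],"spin":0},{"delta_pos":[0.0,0.0,0.0018],"spin":0},{"delta_pos":[0.0,0.0,0.0018],"spin":0}]'
```

```text
t: 4.9
tool_pos: [0.5207, 0.007, 0.0492]
orientation: [-0.031, 3.138, 0.0]
force: [-7.7, 0.6, 11.4]
opening: 0.0007
```

```bash
python3 -m pendant '[{"delta_pos":[0,0,-0.005],"spin":0},{"delta_pos":[0,0,-0.012],"spin":0},{"delta_pos":[0,0,-0.03],"spin":0},{"delta_pos":[0,0,-0.055],"spin":0},{"delta_pos":[0,0,-0.06],"spin":0},{"delta_pos":[0,0,-0.06],"spin":0}]'
python3 - <<'E'
from h import *
d,R,s=rel([0.6065,-0.062,0.11]);print(d.round(4),s['force'].round(2))
c=snap('scene','scene5.png');a=c['color'];cv2.imwrite('pics/scene5c.png',cv2.resize(a[100:250,190:340],None,fx=4,fy=4,interpolation=3))
E
```

```text
t: 5.5
tool_pos: [0.5218, 0.0068, 0.1104]
orientation: [-0.031, 3.134, -0.0]
force: [-0.6, 0.2, 0.2]
opening: 0.0004
[-0.0834 -0.0704  0.001 ] [-0.55  0.15  0.21]
```

View pics/scene5c.png

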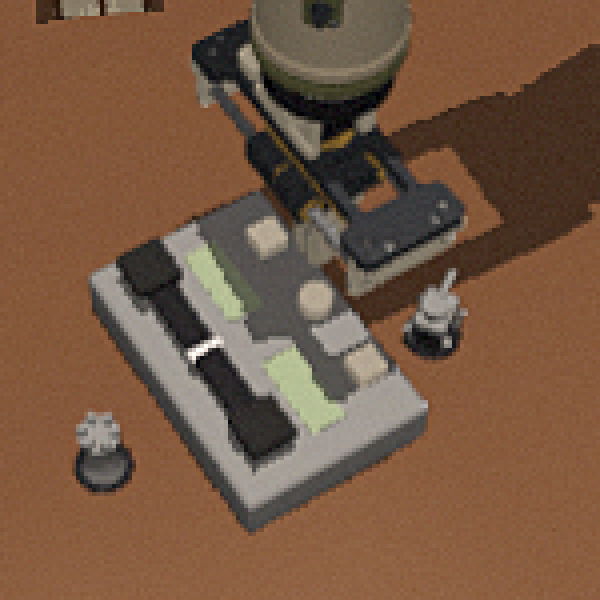

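The key is back up at (315,300) in the crop, the same as before the press. Moving above the right pad.

```bash
python3 -m pendant '[{"delta_pos":[-0.028,-0.024,0],"spin":0},{"delta_pos":[-0.056,-0.047,0],"spin":0},{"delta_pos":[-0.0834,-0.0714,0],"spin":0},{"delta_pos":[-0.0834,-0.0714,0.005],"spin":0},{"delta_pos":[-0.0834,-0.0714,0.005],"spin":0},{"delta_pos":[-0.0834,-0.0714,0.005],"spin":0}]'
python3 - <<'E'
from h import *
d,R,s=rel([0.6065,-0.063,0.075]);print(d.round(4),s['force'].round(2))
c=snap('wrist','wrist6.png');print(proj(c,[[.6065,-.063,.075]]))
c=snap('scene','scene6.png');a=c['color'];cv2.imwrite('pics/scene6c.png',cv2.resize(a[100:250,170:320],None,fx=4,fy=4,interpolation=3))
E
```

```text
t: 6.15
tool_pos: [0.6041, -0.0621, 0.1028]
orientation: [-0.031, 3.14, 0.001]
force: [-0.3, 0.5, 0.5]
opening: 0.0006
[-0.0023 -0.0009  0.0278] [-0.35  0.51  0.55]
[[253.76684529 224.41809328]]
```

View pics/wrist6.png

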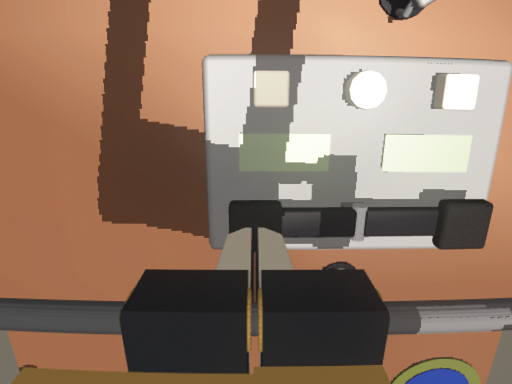

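View pics/scene6c.png

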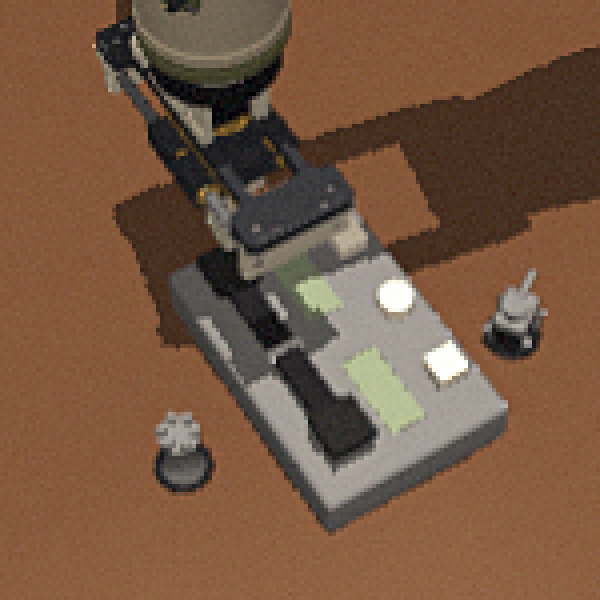

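The pad in the wrist view is centred at (255,224), matching the projected (254,224). Descending in stages.

```bash
python3 -m pendant '[{"delta_pos":[-0.0023,-0.0009,0.01],"spin":0},{"delta_pos":[-0.0023,-0.0009,0.02],"spin":0},{"delta_pos":[-0.0023,-0.0009,0.025],"spin":0},{"delta_pos":[-0.0023,-0.0009,0.029],"spin":0},{"delta_pos":[-0.0023,-0.0009,0.032],"spin":0},{"delta_pos":[-0.0023,-0.0009,0.035],"spin":0},{"delta_pos":[-0.0023,-0.0009,0.037],"spin":0},{"delta_pos":[-0.0023,-0.0009,0.037],"spin":0}]'
python3 -m pendant '[{"delta_pos":[0,0,0.001],"spin":0},{"delta_pos":[0,0,0.002],"spin":0},{"delta_pos":[0,0,0.002],"spin":0}]'
```

```text
t: 7.05
tool_pos: [0.6073, -0.0631, 0.067]
orientation: [-0.032, 3.137, 0.0]
force: [-1.0, -0.8, 1.2]
opening: 0.0006
t: 7.35
tool_pos: [0.6074, -0.0631, 0.065]
orientation: [-0.032, 3.137, 0.0]
force: [-0.9, -0.9, 1.9]
opening: 0.0003
```

```bash
python3 -m pendant '[{"delta_pos":[0,0,0.001],"spin":0},{"delta_pos":[0,0,0.002],"spin":0},{"delta_pos":[0,0,0.002],"spin":0}]'
python3 -m pendant '[{"delta_pos":[0,0,0.001],"spin":0},{"delta_pos":[0,0,0.002],"spin":0},{"delta_pos":[0,0,0.002],"spin":0}]'
```

```text
t: 7.65
tool_pos: [0.6076, -0.063, 0.0633]
orientation: [-0.032, 3.137, 0.0]
force: [-1.9, 0.8, 4.4]
opening: 0.0005
t: 7.95
tool_pos: [0.6077, -0.0628, 0.0618]
orientation: [-0.032, 3.137, 0.001]
force: [-3.7, 0.5, 8.0]
opening: 0.0004
```

From 63.3 to 61.8 mm the force rose 3.6 N in 1.5 mm. That is the sprung cap's stiffness, so the rocker is at its stop: 61.8 + 3.2 mm of give ≈ 65 mm, against 64.5 expected. Withdrawing straight up.

```bash
python3 -m pendant '[{"delta_pos":[0,0,0],"spin":0},{"delta_pos":[0,0,-0.003],"spin":0},{"delta_pos":[0,0,-0.008],"spin":0},{"delta_pos":[0,0,-0.02],"spin":0},{"delta_pos":[0,0,-0.045],"spin":0},{"delta_pos":[0,0,-0.09],"spin":0},{"delta_pos":[0,0,-0.13],"spin":0},{"delta_pos":[0,0,-0.15],"spin":0},{"delta_pos":[0,0,-0.15],"spin":0},{"delta_pos":[0,0,-0.15],"spin":0}]'
python3 - <<'E'
from h import *
print(robot.read_state()['force'])
for n in ['scene','wrist']:
    c=snap(n,n+'7.png');a=c['color']
    if n=='scene': cv2.imwrite('pics/scene7c.png',cv2.resize(a[100:250,190:340],None,fx=4,fy=4,interpolation=3))
    for l in ['rocker_left_pad','rocker_right_pad','start_key_top','house','walker','tower','tree']:
        for m in robot.mark_of(n,l)[:3]: print(n,l,round(m['score'],2),np.round(w(c,m['location']),3))
E
```

```text
t: 8.95
tool_pos: [0.6071, -0.0628, 0.2121]
orientation: [-0.032, 3.136, 0.0]
force: [-0.1, -0.0, 0.0]
opening: 0.0008
[-0.1347293  -0.04192623  0.04825707]
scene rocker_left_pad 0.55 [0.603 0.079 0.084]
scene rocker_right_pad 0.42 [ 0.607 -0.062  0.061]
scene start_key_top 0.6 [0.692 0.024 0.   ]
scene start_key_top 0.57 [0.524 0.009 0.058]
scene house 0.52 [ 0.476 -0.381 -0.002]
scene walker 0.68 [ 0.446  0.049 -0.001]
scene tower 0.72 [0.693 0.022 0.003]
scene tree 0.87 [0.558 0.469 0.   ]
scene tree 0.73 [0.532 0.373 0.   ]
scene tree 0.52 [ 0.535  0.274 -0.002]
wrist rocker_left_pad 0.82 [0.607 0.073 0.083]
wrist rocker_right_pad 0.61 [ 0.607 -0.064  0.064]
wrist rocker_right_pad 0.3 [0.451 0.045 0.001]
wrist start_key_top 0.56 [0.519 0.009 0.06 ]
wrist start_key_top 0.55 [ 0.451  0.045 -0.002]
wrist walker 0.93 [ 0.449  0.046 -0.002]
wrist tower 0.71 [0.689 0.015 0.004]
```

View pics/scene7c.png

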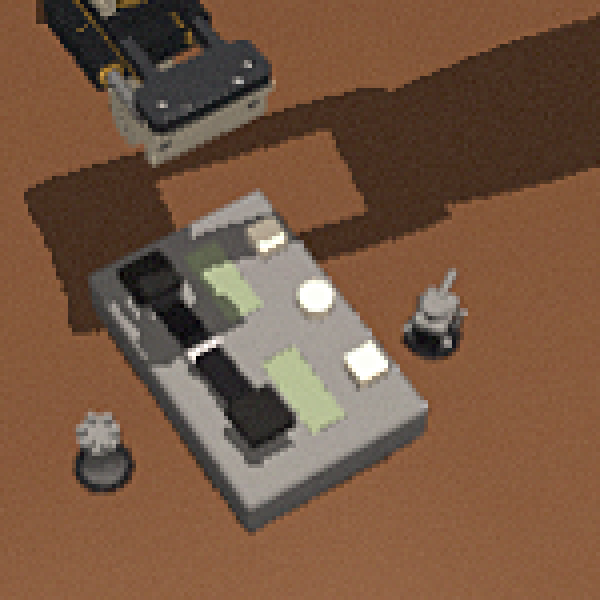

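View pics/wrist7.png

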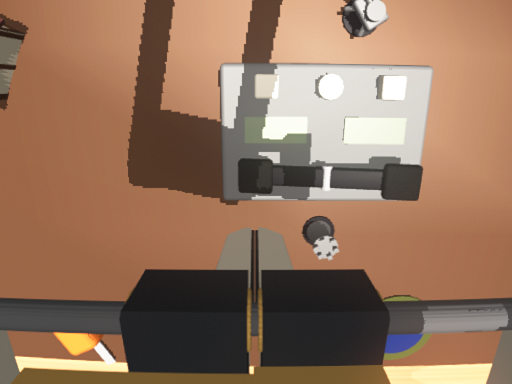

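The right pad is down (about 0.062–0.064 m) and the left up (about 0.084 m), which is a tilt of about −0.15 rad, at the stop. The round key is up and the miniatures are unmoved. Handing in.

```bash
python3 -c "
from plant import robot
print(robot.close_job())"
```

```text
the job is handed in; nothing more can be done
None
```

The game clock is started and the job is handed in, at about 10 s of the 32 s allowed; no verdict was reported.

- **Round key:** with the fingers closed, I pressed it about 10 mm down, with 11.4 N at the bottom, and let it go. The pictures show it back up at about 59 mm.
- **Rocker:** the house stands on the clock's right (−y) side, so I pressed the right end to its stop, with at most 8 N read, and withdrew upward to 0.21 m. The last readings put the right pad at 61–64 mm and the left at 83–84 mm, a tilt of about −0.15 rad, which is the stop.
- **Everything else:** the house, tree, walker and tower are where they were, to within the marks' accuracy of about 5 mm. The square keys look untouched. The final wrist force was about 0 N.
- **Disagreements:** during the key press there was a sideways force of up to 7.7 N, which I took for friction at the fingertips. The networks also gave a few false marks, such as a start key at the tower or the walker, which I ignored.

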